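# Roll the lens into line and push it into the cradle

## Robot

A 6-joint arm with a two-finger parallel gripper is mounted at the origin on the work surface. World frame = base frame: x ahead of the robot, y to its left, z up, the work surface at z = 0. Lengths are in mm, angles in rad, forces in N, time in s.
With the tool pointing down it reaches from about 350 to 725 mm from the base axis. Payload 6 kg.
Tool frame: the origin (TCP) lies at the very end of the fingers, on their centre line; the grasp point (between the pads) lies 19 mm behind it (arm.pinch_z is the distance from the TCP to the grasp point, in mm); z points along the fingers, y is the line along which they close (so a half turn about z gives the same grasp; the last joint's range is limited). The gripper opens to 85 mm and grips with 20 to 120 N. Pads are 22 mm wide; open, the fingers measure 114 mm over their backs; the gripper's body (76 mm by 85 mm) begins 54 mm behind the grasp point. The pads swing forward as they close: fully open they stand 13 mm farther back than shut.
Start: joints at [-0.991, 0.04, 0.085, 0, -1.615, -0.334], TCP at [146.01, -581.94, 231.261] pointing down, gripper open.
Joint ranges: [-2.56, 2.56], [-1.29, 2.01], [-1.08, 1.49], [-3.29, 1.98], [-2.81, -0.18], [-2.99, 2.99]. Speed limits (rad/s): [2.57, 2.57, 3.01, 3.14, 3.14, 3.14].

## Interface

Orientations are given as a unit quaternion [x, y, z, w].
In Python, from workcell import arm, imaging gives the robot as it stands.
- The arm moves only by the tool arm_command, never from a script. Its argument "deltas" is a list that holds one entry, the list of rows, each a list of 4 numbers: the shift along the world's x, y, z in cm, then the turn about the world's z in rad. A call has exactly 10 rows; each row is the pose to reach, as a shift and turn from the pose commanded when the call began; what a row does not reach only later rows make up. A row lasts 1/8 s, in which the tool goes at most 62.5 mm and 10.7 degrees, less where a joint would pass 70% of its speed; a pose out of reach is approached as far as the arm can. A call with a gripper value outside its range is refused whole. "grip" is the finger opening in cm, from 0 to 8.54, set as the call begins (left out, the last holds). The fingers move at their own pace and stop on an object; "grip_force" is the grip in N (left out, the last holds). Time passes only in rows, so rows that repeat a pose let the fingers close, or fill a call up. It gives the time, the measured TCP pose, the force, the opening and the grip force at its end, in the units of the state.
- arm.state(): the state, without advancing time (a new reading comes with each control period).
- imaging.capture(name): name is "side" or "top" or "wrist"; returns (picture, depth): 384x512x3 uint8, red, green, blue; 384x512 float32, mm along the optical axis (not along the pixel's ray), 0 where there is no reading.
- imaging.camera_info(name): a dict with "K" (3x3 intrinsics, pixels), "world_from_camera" (4x4, takes a point from camera to world coordinates). Camera axes: x right, y down, z forward; pixel columns grow to the right and rows downward; lengths in mm; the calibration is good to about 2 mm. A picture is of the moment at which its call begins: read the wrist's pose just before it. camera_info takes no time and is no camera call; for the wrist camera it gives the pose at the moment of the call.
- arm.hand_in(): hands the job in; it is judged then, once.
The state is a dict: "time": time; "joints": joint angles; "joint_vel": joint speeds; "tau": joint torques, N m; "tool_pos": TCP position; "tool_rot": TCP orientation; "contact_force": force on the tool from outside, world axes, zero at the start; "torque": the same for the moment, N m; "opening": finger opening in mm; "grip_force": force on a finger pad.
Only numpy, scipy, OpenCV 4.12 (cv2) and the standard library are available. Lean on these libraries where they do the work, as an engineer would, in place of code of your own. Each camera call takes 0.05 s, during which the arm holds its last target. There are 200 camera calls.

## Task

With the fingertips on top of the lens, roll it across the mat until it lies in line with the mouth of the aluminium cradle and let it come to rest there; then push on its near end to slide it into the cradle until it meets the back plate. Do not grip or lift the lens, drag it sideways or shove it by its side, and leave everything else on the bench where it is.

Things in the scene. Friction and masses are not known exactly. Their poses are not given: they have to be found in the camera images.
- barrel: the lens: a black cylinder with a ribbed ring and capped ends, lying on its side on the mat, about 0.45 kg. Body 76 mm diameter, 110 mm long, plus a flat 70 mm cap 10 mm thick on each end: 130 mm over all. Origin at its centre on its axis, 38 mm above the mat (top 76 mm above it). x runs along the lens towards the cradle end, so its ends are at x = -65 and +65 mm; y and z turn as it rolls
- barrel_near (a point): centre of the flat cap on the lens's near end, the face to push on (on the lens's axis, 65 mm from its centre, facing the robot)
- cradle: aluminium lens cradle, fixed: two upright cheeks 48 mm high, inner faces 82 mm apart, a flared mouth 104 mm wide facing the robot, and a back plate 62 mm high. No floor: the lens slides in on the mat. Origin on the mat's top (3 mm above the bench) in the middle of the mouth; x points level into the cradle along its centre line, y to the left, z up. A clamp behind it stands 130 mm high, from x = 110 to 200 mm
- cradle_stop (a point): point on the cradle's centre line at the face of its back plate, 80 mm in from the mouth and 38 mm above the mat: the far end of the lens meets the plate here, its centre then 15 mm inside the mouth
- mat: grey silicone work mat under everything, 500 by 800 mm, 3 mm thick, fixed; origin under its centre. The lens starts 85 to 125 mm left or right of the cradle's centre line, parallel to it within 2 degrees, its far end 15 to 25 mm short of the mouth. Friction on mat and fingers is about 0.6; from slow rolling the lens stops in a few mm. A fingertip on top that does not slip travels twice as far as the lens
- bumper: blue silicone lens bumper, a ring 68 mm across and 30 mm high lying flat on the mat, on the other side of the cradle's centre line from the lens; origin under its centre. Leave alone
- filter: glass polarizer filter, a flat ring-mounted disc 77 mm across and 7 mm high lying on the mat beside the cradle; origin under its centre. Leave alone
- cap: black lens cap, a disc 72 mm across and 10 mm high lying on the mat beside the cradle; origin under its centre. Leave alone
- spanner: stainless lens spanner, a slotted bar 150 mm long (along its x) with two points sticking out 52 mm to its +y side, 20 mm high, lying at one side of the mat; origin under the middle of the bar. Leave alone
- driver: screwdriver 160 mm long (along its x) and 26 mm thick with a black handle, lying at one side of the mat; origin under its middle. Leave alone
- screwjar: small clear jar of screws with a dark lid, 56 mm across and 54 mm high, standing at a far corner of the mat; origin under its centre. Leave alone
Not all that is in view belongs to the job. Leave any yellow look-alike of the cradle alone.

How it is judged (in metres and radians):
On the way, in this order (a step that is already met when the one before it is completed fails the run):
1. fingertips on top of the lens roll it (contact force between the fingers and barrel above 0.3 N and angular speed of barrel above 0.2 rad/s and height (world z) of the grasp point above 0.07 m and (y of barrel in the frame of cradle above 0.015 m or y of barrel in the frame of cradle below -0.015 m)), for 0.1 s.
2. the lens lies in front of the cradle, in line with it (within 10 mm and 4 degrees), at rest and not touched (y of barrel in the frame of cradle between -0.01 and 0.01 m and x of barrel in the frame of cradle below -0.055 m and angle between the x axis of barrel and the x axis of cradle, either way round below 0.07 rad and contact force between the fingers and barrel below 0.05 N and linear speed of barrel below 0.01 m/s and angular speed of barrel below 0.2 rad/s), for 0.3 s.
At the end, for the whole second after the job is handed in: the lens lies on the mat between the cradle's cheeks, within 4 mm of the back plate, its axis within 6 mm and 3 degrees of the cradle's centre line, at rest (x of barrel in the frame of cradle above 0.011 m and y of barrel in the frame of cradle between -0.006 and 0.006 m and angle between the x axis of barrel and the x axis of cradle, either way round below 0.05 rad and z of barrel in the frame of cradle between 0.034 and 0.042 m and linear speed of barrel below 0.01 m/s and angular speed of barrel below 0.2 rad/s); the robot touches nothing.
It fails at once if the lens was lifted (its centre more than 8 mm above its height on the mat) (z of barrel in the frame of cradle above 0.046 m).
It fails at once if the lens was gripped or shoved by its side instead of rolled from its top or pushed on its near end (contact force between the fingers and barrel above 1 N and height (world z) of the grasp point below 0.065 m and x of the grasp point in the frame of barrel above -0.055 m).
It fails at once if the lens was dragged sideways without rolling (linear speed of barrel above 0.015 m/s and angular speed of barrel below 0.2 rad/s and (y of barrel in the frame of cradle above 0.015 m or y of barrel in the frame of cradle below -0.015 m)).
It fails at once if something else on the bench was disturbed (moved by more than 10 mm, the screwdriver 15 mm) (distance of any of bumper, filter, cap, spanner, screwjar from where it was at the start of the episode above 0.01 m or distance of driver from where it was at the start of the episode above 0.015 m).
It also fails if it takes over 64 s, if anything falls off the work surface, if the arm or the gripper's body presses on something with over 40 N, if the wrist force passes 120 N, or if a joint passes its speed limit or range.

## Working session

There is one attempt and no reset: what is moved stays moved. The work goes in short steps, Python scripts to look and compute and a tool call to move; the robot and the scene stay as the last step left them, time stands still between calls to the robot, and variables do not carry over. Pictures are saved under pics/ and viewed, at most 10 in all, crops included, and the job is handed in when it is done.

Besides the shell and the picture viewer there is one more tool, called after "Emit:" as a command line: name --argument value ..., lists and objects as JSON in quotes. arm_command: Moves the arm, as the interface text tells. Its arguments: {"type":"object","properties":{"deltas":{"type":"array","items":{"type":"array","items":{"type":"array","items":{"type":"number"}}}},"grip":{"type":"number"},"grip_force":{"type":"number"}},"required":["deltas"]}

```bash
mkdir -p pics
python3 - <<'E'
from workcell import arm, imaging
import cv2,numpy as np
for n in("top","side"):
    p,d=imaging.capture(n); cv2.imwrite(f"pics/{n}0.png",p[:,:,::-1]); np.savez(f"{n}0.npz",p=p,d=d)
    i=imaging.camera_info(n); print(n,np.round(i["K"],1).tolist(),np.round(i["world_from_camera"],3).tolist())
print(arm.state())
E
```

```text
top [[454.4, 0.0, 261.0], [0.0, 454.4, 192.3], [0.0, 0.0, 1.0]] [[0.02, -0.999, 0.039, 358.852], [-0.999, -0.021, -0.025, 7.85], [0.026, -0.039, -0.999, 1248.025], [0.0, 0.0, 0.0, 1.0]]
side [[446.9, 0.0, 260.4], [0.0, 446.9, 188.3], [0.0, 0.0, 1.0]] [[0.94, -0.243, 0.238, 68.552], [-0.34, -0.689, 0.64, -976.636], [0.009, -0.683, -0.73, 1187.011], [0.0, 0.0, 0.0, 1.0]]
{'time': 0.1, 'joints': array([-9.91313138e-01,  4.07672167e-02,  8.38960369e-02, -4.02012733e-04,
       -1.61550822e+00, -3.33687394e-01]), 'joint_vel': array([-0.00053511, -0.00094197,  0.00111007,  0.00159004,  0.00038757,
        0.0011436 ]), 'tau': array([-6.39317135e-03, -3.69347727e+01,  3.48279619e+01,  6.95179626e+00,
       -4.51460961e-03, -3.94339537e-06]), 'tool_pos': array([ 145.9832669 , -581.6590372 ,  230.36313602]), 'tool_rot': array([-1.22597476e-01,  9.92456141e-01,  7.98988946e-04, -1.68734997e-04]), 'contact_force': array([ 1.5184934 ,  0.03226281, -0.76432462]), 'torque': array([ 0.05634197, -0.02325736, -0.01829034]), 'grip_force': 0.0, 'opening': 85.64349434237901}
```

View pics/top0.png

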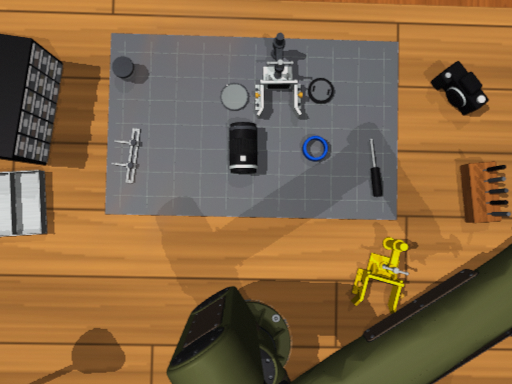

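View pics/side0.png

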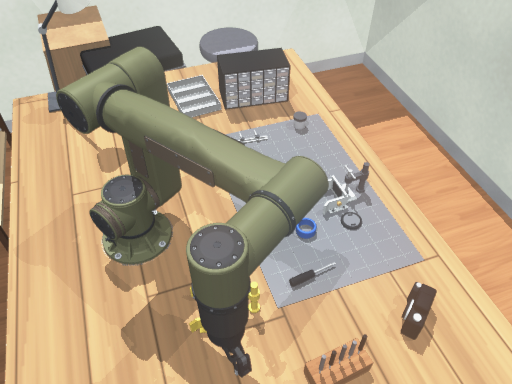

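The top view shows the lens at pixel (243,148), the cradle with its mouth at about (256–302,113), the bumper at (316,149) and the filter at (235,96). The yellow look-alike lies near (385,270). In the side view the arm hides the lens.

```bash
cat > h.py <<'E'
import numpy as np,cv2
from workcell import arm,imaging
def cloud(d,i):
    K=np.array(i["K"]);T=np.array(i["world_from_camera"]);v,u=np.indices(d.shape)
    c=np.stack([(u-K[0,2])/K[0,0]*d,(v-K[1,2])/K[1,1]*d,d],-1)
    return c@T[:3,:3].T+T[:3,3]
E
python3 - <<'E'
from h import *
i=imaging.camera_info("top"); z=np.load("top0.npz"); p=z["p"].astype(int); W=cloud(z["d"],i)
mat=W[185:205,200:350,2]; print("mat z",np.median(mat),mat.std())
print("ray mat",W[200,200],W[50,150,2])
# lens: high points in window
s=np.zeros(W.shape[:2],bool); s[115:182,222:266]=1
m=s&(W[...,2]>45); P=W[m]; print("lens n",m.sum(),"top",np.percentile(P[:,2],[50,95,99]))
r=cv2.minAreaRect(P[:,:2].astype(np.float32)); print("rect",r)
c=P[:,:2].mean(0);u=np.linalg.svd(P[:,:2]-c)[2][0];print(c,np.degrees(np.arctan2(u[1],u[0])))
s[:]=0; s[60:118,250:308]=1
m=s&(W[...,2]>30)&(W[...,2]<75)
for zc in range(58,118,4):
    cs=np.where(m[zc,250:308])[0]+250
    if len(cs): print(zc,cs.min(),cs.max(),W[zc,cs.min()].round(),W[zc,cs.max()].round())
big=cv2.resize(z["p"][50:190,200:340],None,fx=4.2,fy=4.2,interpolation=cv2.INTER_CUBIC)
cv2.imwrite("pics/crop0.png",big[:,:,::-1])
E
```

```text
mat z 1.8666521846330397 60.17600133050846
ray mat [382.9684159  143.39970974   1.82380753] 0.7024956843874861
lens n 1398 top [  71.76607149   79.40267709 1248.02451941]
rect ((485.8081970214844, 27.504558563232422), (75.29976654052734, 253.20884704589844), 89.02705383300781)
[519.03765324  26.48724547] 2.562542356982167
70 275 275 [726. -51.  71.] [726. -51.  71.]
74 277 279 [728. -59.  33.] [727. -64.  34.]
78 267 290 [713. -32.  44.] [715. -94.  42.]
82 261 297 [697. -16.  61.] [ 699. -111.   63.]
86 261 297 [689. -16.  49.] [ 692. -112.   49.]
90 261 297 [679. -16.  48.] [ 680. -112.   51.]
94 256 302 [669.  -3.  44.] [ 672. -127.   44.]
98 256 297 [659.  -4.  40.] [ 660. -113.   47.]
102 261 297 [646. -17.  51.] [ 649. -113.   47.]
106 261 297 [636. -17.  46.] [ 638. -113.   50.]
110 260 299 [625. -15.  50.] [ 627. -118.   53.]
114 257 301 [614.  -7.  47.] [ 617. -124.   50.]
```

View pics/crop0.png

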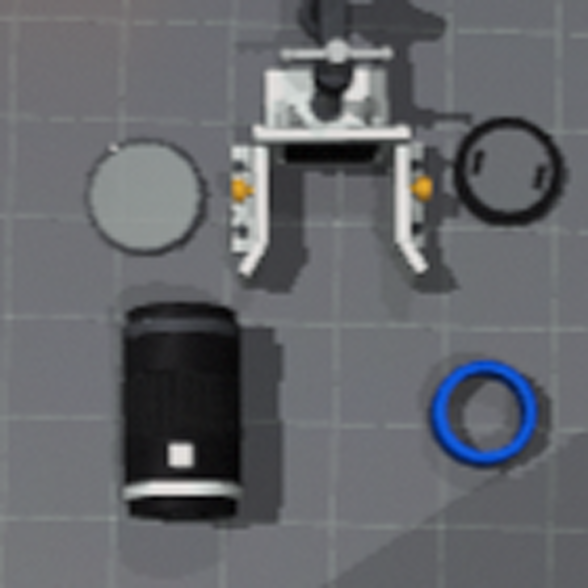

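The crop shows the lens upright in the picture, with the mark at its near end. The cradle's cheeks are at crop x≈262 and 402, its mouth at crop y≈272, and the bumper at crop (485,413), clear of the lens's target place.

Run:
```python
from h import *
i=imaging.camera_info("top"); z=np.load("top0.npz"); W=cloud(z["d"],i)
def lens(W,s):
    m=s&(W[...,2]>50)&(W[...,2]<100); P=W[m]
    print("top",np.percentile(P[:,2],[50,95,99])); r=cv2.minAreaRect(P[:,:2].astype(np.float32)); print(r)
    xs=[];ys=[]
    for x in np.arange(460,580,6):
        q=P[abs(P[:,0]-x)<3]
        if len(q)>15: xs.append(x); ys.append((q[:,1].min()+q[:,1].max())/2)
    f=np.polyfit(xs,ys,1); print("axis slope deg",np.degrees(f[0]),"y@520",np.polyval(f,520),xs[0],xs[-1])
s=np.zeros(W.shape[:2],bool); s[115:182,222:266]=1; lens(W,s)
b=(z["p"].astype(int)[...,2]-z["p"][...,0]>80)&(np.indices(s.shape)[1]>290); print("bumper",W[b&(W[...,2]<100)].mean(0),b.sum())
print("wrist",np.round(imaging.camera_info("wrist")["world_from_camera"],2).tolist())
print(imaging.camera_info("wrist")["K"][0])
```

```text
top [71.85973289 79.02670876 81.31089525]
((533.622314453125, 26.69254493713379), (75.29976654052734, 154.5804901123047), 89.02705383300781)
axis slope deg 1.6091039602832966 y@520 27.285864535997113 460 574
bumper [ 529.98024261 -165.90674237   27.70414831] 219
wrist [[-0.24, 0.92, 0.31, 64.69], [0.97, 0.23, 0.08, -602.21], [0.0, 0.32, -0.95, 372.6], [0.0, 0.0, 0.0, 1.0]]
[322.88013075   0.         250.94600843]
```

Emit:
arm_command --deltas '[[[5,10,1,-0.05],[10,18,4,-0.1],[15,26,8,-0.15],[20,33,12,-0.2],[24,40,14,-0.23],[27,47,15,-0.23],[28,54,15,-0.23],[28,57,15,-0.23],[28,57,15,-0.23],[28,57,15,-0.23]]]' --grip 0

```text
time: 1.35
tool_pos: [415.2, -39.6, 376.1]
tool_rot: [-0.008, 1.0, 0.0, 0.0]
contact_force: [1.6, -1.1, -0.4]
opening: 0.3
grip_force: 0.0
```

```bash
cat >> h.py <<'E'
def wlook(name):
    i=imaging.camera_info("wrist"); p,d=imaging.capture("wrist"); cv2.imwrite(f"pics/{name}.png",p[:,:,::-1])
    W=cloud(d,i); W[d==0]=np.nan; np.savez(name+".npz",p=p,W=W); return p,W
def measure(W,ylo,yhi,xlo=420,xhi=600):
    P=W[np.isfinite(W).all(-1)]; f=lambda a,b,c,d,e,g:P[(P[:,0]>a)&(P[:,0]<b)&(P[:,1]>c)&(P[:,1]<d)&(P[:,2]>e)&(P[:,2]<g)]
    m=f(400,600,-300,200,-20,12); zm=np.median(m[:,2]); print("mat z",zm)
    L=f(xlo,xhi,ylo,yhi,50,95); print("lens top z",np.percentile(L[:,2],[90,99]),"x",np.percentile(L[:,0],[.5,99.5]))
    xs,ys=[],[]
    for x in np.arange(xlo,xhi,5):
        q=L[abs(L[:,0]-x)<2.5]; t=q[q[:,2]>55] if len(q) else q
        if len(t)>20: # fit circle top of known radius: y at crest by parabola
            a=np.polyfit(t[:,1]-t[:,1].mean(),t[:,2],2); c=t[:,1].mean()-a[1]/2/a[0]
            if a[0]<0 and abs(c-t[:,1].mean())<15: xs.append(x); ys.append(c)
    xs,ys=np.array(xs),np.array(ys); a=np.polyfit(xs,ys,1); r=ys-np.polyval(a,xs); k=abs(r)<3; a=np.polyfit(xs[k],ys[k],1)
    print("lens slope deg %.2f y at 535: %.1f (n %d) at cradle mouth 615: %.1f"%(np.degrees(a[0]),np.polyval(a,535),k.sum(),np.polyval(a,615)))
    C=f(600,720,-160,30,25,52); mids=[]
    for x in np.arange(605,700,5):
        q=C[abs(C[:,0]-x)<2.5]
        l=q[q[:,1]>-64];r=q[q[:,1]<-64]
        if len(l)>3 and len(r)>3: mids.append((x,np.percentile(l[:,1],3),np.percentile(r[:,1],97)))
    mids=np.array(mids).round(1); print("cradle inner x,l,r\n",mids)
    P2=f(600,720,-160,30,40,70); print("cradle front x",np.percentile(C[:,0],[.2,1]))
    g=abs(mids[:,1]-mids[:,2]-82)<6; b=np.polyfit(mids[g,0],(mids[g,1]+mids[g,2])/2,1); print("cradle slope deg",np.degrees(b[0]),"y at 535",np.polyval(b,535),"at 615",np.polyval(b,615))
E
python3 - <<'E'
from h import *
p,W=wlook("w1"); print(arm.state()["contact_force"],arm.state()["joints"].round(2)); measure(W,-25,75)
E
```

```text
[-1.4590631   2.42984326 -2.64678748] [ 0.4  -0.37 -0.01 -0.   -1.93 -1.96]
mat z 2.740772861361222
lens top z [77.97126917 79.59745061] x [456.48689492 585.91042971]
lens slope deg 1.57 y at 535: 27.4 (n 26) at cradle mouth 615: 29.6
cradle inner x,l,r
 []
cradle front x [613.74612147 614.19106791]Traceback (most recent call last):
  File "<stdin>", line 2, in <module>
  File "h.py", line 29, in measure
    g=abs(mids[:,1]-mids[:,2]-82)<6; b=np.polyfit(mids[g,0],(mids[g,1]+mids[g,2])/2,1); print("cradle slope deg",np.degrees(b[0]),"y at 535",np.polyval(b,535),"at 615",np.polyval(b,615))
          ~~~~^^^^^
IndexError: too many indices for array: array is 1-dimensional, but 2 were indexed
```

View pics/w1.png

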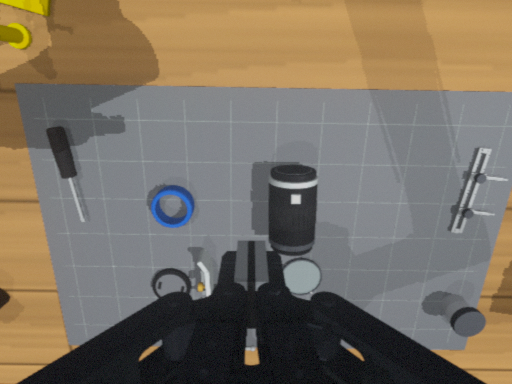

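The wrist view is upside down (robot at the top). It shows the lens at pixel (293,210) and the bumper at (172,206), with the gripper hiding the cradle. Lens centre is about (521, 27), yaw 1.6°. The cradle line from the top view passes y≈-68 at x=521, yaw about 1.5°. Next I go above the lens, trailing side of its crest.

Emit:
arm_command --deltas '[[[3,2,-4,0],[6,4,-9,0.01],[8,5,-14,0.01],[9.5,5.1,-18,0.01],[9.5,5.1,-22,0.01],[9.5,5.1,-25,0.01],[9.5,5.1,-27,0.01],[9.5,5.1,-28.5,0.01],[9.5,5.1,-29.1,0.01],[9.5,5.1,-29.1,0.01]]]'

```text
time: 2.65
tool_pos: [510.2, 9.3, 84.9]
tool_rot: [-0.013, 1.0, -0.0, 0.0]
contact_force: [0.7, 0.5, 0.1]
opening: -0.2
grip_force: 0.0
```

Emit:
arm_command --deltas '[[[0,0,0,0],[0,0,0,0],[0,0,0,0],[0,0,-0.3,0],[0,0,-0.5,0],[0,0,-0.6,0],[0,0,-0.7,0],[0,0,-0.8,0],[0,0,-0.8,0],[0,0,-0.8,0]]]'

```text
time: 3.9
tool_pos: [510.2, 9.2, 77.2]
tool_rot: [-0.013, 1.0, -0.0, 0.0]
contact_force: [-0.7, -0.5, 4.3]
opening: 0.2
grip_force: 2.1
```

Emit:
arm_command --deltas '[[[0,0,0.6,0],[0,0,1.2,0],[0.5,1.5,1.5,0],[1,3,1.3,0],[1,3,0.8,0],[1,3,0.4,0],[1,3,0.2,0],[1,3,0.1,0],[1,3,0.1,0],[1,3,0.1,0]]]'

```text
time: 5.15
tool_pos: [519.9, 38.9, 78.5]
tool_rot: [-0.013, 1.0, -0.0, -0.0]
contact_force: [-3.9, 0.6, 4.7]
opening: -0.4
grip_force: 2.7
```

Run:
```python
from h import *
print(arm.state()["contact_force"],arm.state()["tool_pos"])
p,d=imaging.capture("top"); cv2.imwrite("pics/t1.png",cv2.resize(p[90:190,200:340],None,fx=4,fy=4)[:,:,::-1])
```

```text
[-3.92024966  0.58794975  4.70894478] [519.89294546  38.92936217  78.54277252]
```

View pics/t1.png

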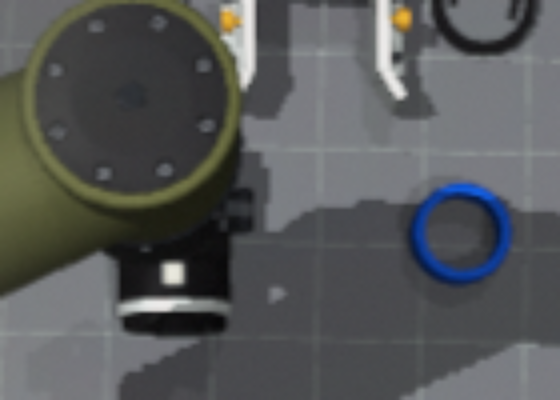

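The view shows the lens still at its place with the arm above it, and the bumper at crop (460,232) with room to spare. First stroke next.

Emit:
arm_command --deltas '[[[0,0,-0.15,0],[0.01,-0.5,-0.15,0],[0.03,-1.2,-0.15,0],[0.05,-2.0,-0.15,0],[0.07,-2.8,-0.15,0],[0.1,-3.6,-0.15,0],[0.12,-4.4,-0.15,0],[0.13,-4.9,-0.15,0],[0.13,-5.0,-0.15,0],[0.13,-5.0,-0.15,0]]]'

```text
time: 6.45
tool_pos: [521.6, -11.7, 78.1]
tool_rot: [-0.013, 1.0, -0.001, 0.001]
contact_force: [-4.0, -1.2, 7.8]
opening: 0.1
grip_force: 4.4
```

```bash
cat >> h.py <<'E'
def near():
    "top camera: white band and lens near end -> mid of lens across y at top height"
    i=imaging.camera_info("top"); p,d=imaging.capture("top"); W=cloud(d,i); W[d==0]=np.nan
    s=(W[...,2]>45)&(W[...,2]<85)&(W[...,0]>440)&(W[...,0]<600)&(W[...,1]>-115)&(W[...,1]<75)&(p.max(-1)<60)
    out=[]
    for x in np.arange(450,590,6):
        q=W[s&(abs(W[...,0]-x)<3)]
        if len(q)>8 and 66<np.ptp(q[:,1])<84: out.append((x,(q[:,1].min()+q[:,1].max())/2))
    print("top lens mids",np.round(out,1).tolist()); st=arm.state(); print(st["tool_pos"].round(1),st["contact_force"].round(1)); return p
E
python3 - <<'E'
from h import *
near()
p,W=wlook("w2"); P=W[np.isfinite(W).all(-1)]
for x in range(455,520,8):
    q=P[(abs(P[:,0]-x)<4)&(P[:,2]>50)&(P[:,2]<84)]
    if len(q)>20: print(x,len(q),np.percentile(q[:,1],[1,99]).round(1),q[:,2].max())
E
```

```text
top lens mids [[462.0, -0.9], [468.0, -0.8], [480.0, -0.4], [486.0, -0.4], [492.0, -0.3], [498.0, 1.3], [504.0, -0.1]]
[521.6 -11.6  78.1] [-4.1 -1.3  8.7]
455 985 [-25.2  30.2] 76.04475092297773
463 2199 [-32.7  31.2] 77.0753364195534
471 2517 [-35.   33.5] 80.12985073882007
479 2100 [-34.8  33.4] 79.82185696314616
487 2066 [-34.6  33.3] 79.96544106428834
495 1929 [-34.6  33.6] 79.85033080502629
503 1771 [-33.8  34.4] 79.61340757993776
511 1829 [-34.5  35.7] 83.93680209302869
519 1134 [-34.1  36.1] 79.52410096845955
```

Emit:
arm_command --deltas '[[[0,0,0.5,0],[0,0.8,1.0,0],[0,2.0,1.0,0],[0,2.4,0.7,0],[0,2.4,0.3,0],[0,2.4,0.1,0],[0,2.4,0.03,0],[0,2.4,-0.05,0],[0,2.4,-0.1,0],[0,2.4,-0.1,0]]]'

```text
time: 7.8
tool_pos: [521.6, 12.8, 78.3]
tool_rot: [-0.013, 1.0, -0.001, 0.001]
contact_force: [-9.8, 1.3, 17.0]
opening: 0.1
grip_force: 8.6
```

Emit:
arm_command --deltas '[[[0,0,-0.05,0],[0.01,-0.5,-0.05,0],[0.03,-1.2,-0.05,0],[0.05,-2.0,-0.05,0],[0.07,-2.8,-0.05,0],[0.1,-3.6,-0.05,0],[0.12,-4.2,-0.05,0],[0.12,-4.6,-0.05,0],[0.12,-4.6,-0.05,0],[0.12,-4.6,-0.05,0]]]'

```text
time: 9.05
tool_pos: [523.2, -34.1, 78.1]
tool_rot: [-0.013, 1.0, -0.001, 0.001]
contact_force: [-7.7, -0.9, 16.6]
opening: 0.1
grip_force: 8.4
```

Run:
```python
from h import *
near()
```

```text
top lens mids [[468.0, -24.5], [480.0, -24.3], [486.0, -22.7], [504.0, -22.2]]
[523.2 -34.1  78.1] [-7.3 -1.8 17.1]
```

Emit:
arm_command --deltas '[[[0,0,0.5,0],[0,0.8,1.0,0],[0,2.0,1.0,0],[0,2.4,0.7,0],[0,2.4,0.3,0],[0,2.4,0.15,0],[0,2.4,0.1,0],[0,2.4,0.05,0],[0,2.4,0,0],[0,2.4,0,0]]]'

```text
time: 10.35
tool_pos: [522.9, -9.1, 78.0]
tool_rot: [-0.013, 1.0, -0.001, 0.001]
contact_force: [-10.3, 0.6, 17.9]
opening: -0.2
grip_force: 9.1
```

Emit:
arm_command --deltas '[[[0,0,0,0],[0.01,-0.5,0,0],[0.03,-1.2,0,0],[0.05,-2.0,0,0],[0.07,-2.8,0,0],[0.1,-3.6,0,0],[0.12,-4.2,0,0],[0.12,-4.6,0,0],[0.12,-4.6,0,0],[0.12,-4.6,0,0]]]'

```text
time: 11.6
tool_pos: [524.5, -56.1, 78.4]
tool_rot: [-0.013, 1.0, -0.001, 0.001]
contact_force: [-6.9, -1.4, 17.4]
opening: 0.3
grip_force: 9.0
```

Run:
```python
from h import *
near()
p,W=wlook("w3"); P=W[np.isfinite(W).all(-1)]
for x in range(463,520,8):
    q=P[(abs(P[:,0]-x)<4)&(P[:,2]>50)&(P[:,2]<84)]
    if len(q)>20: print(x,len(q),np.percentile(q[:,1],[1,99]).round(1),q[:,2].max())
# cradle from initial top view, inner cheek edges by brightness of metal + ray at z 51
z=np.load("top0.npz"); i=imaging.camera_info("top"); K=np.array(i["K"]);T=np.array(i["world_from_camera"])
g=z["p"].astype(int).min(-1)
for v in range(86,110,3):
    o=[]
    row=g[v]; l=[c for c in range(258,272) if row[c]>140]; r=[c for c in range(287,302) if row[c]>140]
    if l and r:
        for c in (min(l),max(l),min(r),max(r)):
            d=T[:3,:3]@np.array([(c-K[0,2])/K[0,0],(v-K[1,2])/K[1,1],1]); o.append((T[:3,3]+d*(51-T[2,3])/d[2])[:2].round(1).tolist())
        print(v,o, round((o[1][1]+o[2][1])/2,1))
```

```text
top lens mids [[468.0, -48.4], [480.0, -46.5], [486.0, -46.9], [492.0, -45.1], [498.0, -45.0], [504.0, -46.2]]
[524.5 -56.1  78.4] [-7.8 -2.1 17.9]
463 2540 [-79.7 -16.6] 77.05598334393414
471 2480 [-81.7 -13.7] 80.30940208727574
479 2146 [-82.1 -13.6] 79.86609268328371
487 2061 [-81.6 -13.2] 79.48292470997339
495 1962 [-81.3 -13.2] 79.24203750641666
503 1810 [-81.4 -13. ] 79.659128633307
511 1925 [-81.7 -11.8] 83.93285658097778
519 1292 [-81.9 -11.4] 83.85319274718375
86 [[688.5, -8.1], [688.8, -21.4], [691.1, -104.0], [691.4, -117.4]] -62.7
89 [[680.5, -10.9], [680.8, -21.5], [683.0, -104.2], [683.1, -109.5]] -62.9
92 [[672.3, -8.4], [672.7, -21.7], [674.9, -104.3], [675.1, -112.3]] -63.0
95 [[664.5, -16.5], [664.6, -21.9], [666.9, -104.4], [667.1, -112.5]] -63.2
98 [[656.2, -8.7], [656.6, -22.0], [658.8, -104.6], [659.1, -115.3]] -63.3
101 [[648.2, -8.9], [648.6, -22.2], [650.7, -104.7], [650.9, -112.7]] -63.5
104 [[640.2, -11.7], [640.5, -22.3], [642.7, -104.9], [642.9, -112.9]] -63.6
107 [[632.1, -9.2], [632.5, -22.5], [634.6, -105.0], [635.0, -118.3]] -63.8
```

Emit:
arm_command --deltas '[[[0,0,0.5,0],[0,0.8,1.0,0],[0,1.8,1.0,0],[0,2.1,0.7,0],[0,2.1,0.3,0],[0,2.1,0.15,0],[0,2.1,0.1,0],[0,2.1,0.05,0],[0,2.1,0.03,0],[0,2.1,0.03,0]]]'

```text
time: 12.95
tool_pos: [524.1, -34.3, 78.2]
tool_rot: [-0.013, 1.0, -0.001, 0.001]
contact_force: [-9.5, 0.8, 17.6]
opening: 0.0
grip_force: 8.9
```

Emit:
arm_command --deltas '[[[0,0,0,0],[0.01,-0.4,0,0],[0.03,-1.0,0,0],[0.05,-1.7,0,0],[0.07,-2.4,0,0],[0.09,-3.1,0,0],[0.1,-3.7,0,0],[0.1,-4.0,0,0],[0.1,-4.1,0,0],[0.1,-4.1,0,0]]]'

```text
time: 14.2
tool_pos: [525.5, -76.1, 78.6]
tool_rot: [-0.013, 1.0, -0.001, 0.001]
contact_force: [-7.6, -1.5, 17.5]
opening: 0.3
grip_force: 8.5
```

Emit:
arm_command --deltas '[[[0,0,0,0],[0,0,0.05,0],[0,0,0.3,0],[0,0,1,0],[-1,0,4,0],[-4,0,8,0],[-8,0,12,0],[-12,0,14,0],[-14,0,14,0],[-14,0,14,0]]]'

```text
time: 15.45
tool_pos: [384.4, -74.5, 215.6]
tool_rot: [-0.013, 1.0, 0.001, 0.001]
contact_force: [1.0, -0.0, -0.5]
opening: 0.2
grip_force: 0.0
```

Run:
```python
from h import *
p=near(); cv2.imwrite("pics/t2.png",cv2.resize(p[60:190,210:340],None,fx=4.5,fy=4.5)[:,:,::-1])
p,W=wlook("w4"); P=W[np.isfinite(W).all(-1)]
for x in range(455,590,10):
    q=P[(abs(P[:,0]-x)<4)&(P[:,2]>50)&(P[:,2]<84)&(abs(P[:,1]+65)<60)]
    if len(q)>20: print(x,len(q),np.percentile(q[:,1],[1,99]).round(1),q[:,2].max().round(1))
```

```text
top lens mids [[480.0, -64.8], [486.0, -66.4], [492.0, -66.3], [498.0, -66.3], [504.0, -66.0], [510.0, -65.9], [516.0, -65.8], [522.0, -65.8], [528.0, -65.6], [534.0, -65.5], [540.0, -65.5], [546.0, -65.2], [552.0, -65.6], [558.0, -65.1], [564.0, -65.2], [570.0, -65.0], [576.0, -64.8], [582.0, -65.0]]
[384.8 -74.5 215.1] [0.5 0.6 0.2]
455 28 [-57.8 -43.8] 64.3
465 149 [-101.4  -34.5] 68.3
475 64 [-103.9  -32.2] 67.3
485 34 [-39.3 -31.9] 65.2
495 25 [-37.4 -32.3] 63.3
555 47 [-74.1 -66.5] 78.9
565 60 [-75.  -65.1] 79.3
575 59 [-75.2 -63.7] 79.7
585 47 [-75.6 -63.3] 76.3
```

View pics/t2.png

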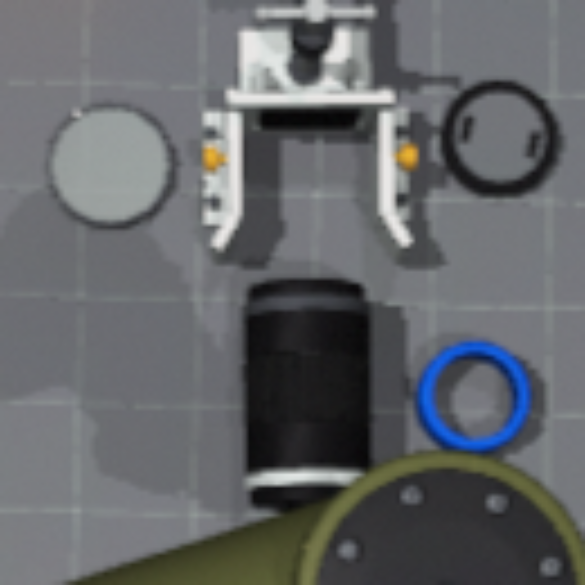

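The lens lies at rest in line with the mouth: lens edges at crop x 246/369, cheek inner faces at 243/378. The bumper at crop (474,397) is untouched. Next I lower the fingers behind the near end.

Emit:
arm_command --deltas '[[[1,0.2,-2,0],[2,0.4,-4,0],[3,0.75,-7,0.01],[4,0.75,-10,0.01],[4,0.75,-13,0.01],[4,0.75,-16,0.01],[4,0.75,-17.5,0.01],[4,0.75,-18.5,0.01],[4,0.75,-18.7,0.01],[4,0.75,-18.7,0.01]]]'

```text
time: 16.8
tool_pos: [425.4, -67.1, 28.8]
tool_rot: [-0.018, 1.0, 0.0, 0.001]
contact_force: [0.3, 0.2, 0.7]
opening: 0.2
grip_force: 0.0
```

Emit:
arm_command --deltas '[[[0.3,0,0,0],[0.6,0,0,0],[0.9,0,0,0],[1.2,0,0,0],[1.5,0,0,0],[1.9,0.02,0,0],[2.3,0.03,0,0],[2.8,0.04,0,0],[3.4,0.05,0,0],[4,0.06,0,0]]]'

```text
time: 18.05
tool_pos: [465.0, -66.6, 27.8]
tool_rot: [-0.018, 1.0, 0.0, -0.0]
contact_force: [-3.0, 0.5, 1.0]
opening: 0.2
grip_force: 0.0
```

Run:
```python
from h import *
near()
```

```text
top lens mids [[582.0, -63.1], [588.0, -61.8]]
[465.6 -66.5  27.9] [-1.8  0.6 -0.3]
```

Emit:
arm_command --deltas '[[[0.6,0.01,0,0],[1.2,0.02,0,0],[1.8,0.04,0,0],[2.4,0.05,0,0],[3.0,0.06,0,0],[3.6,0.08,0,0],[4.2,0.09,0,0],[4.7,0.1,0,0],[5.0,0.11,0,0],[5.0,0.11,0,0]]]'

```text
time: 19.35
tool_pos: [515.3, -65.4, 28.1]
tool_rot: [-0.018, 1.0, 0.0, 0.0]
contact_force: [-0.4, -0.0, 0.1]
opening: -0.1
grip_force: 0.0
```

Run:
```python
from h import *
p=near(); cv2.imwrite("pics/t3.png",cv2.resize(p[60:190,210:340],None,fx=4.5,fy=4.5)[:,:,::-1])
```

```text
top lens mids []
[515.3 -65.4  28.2] [0.4 0.1 0. ]
```

View pics/t3.png

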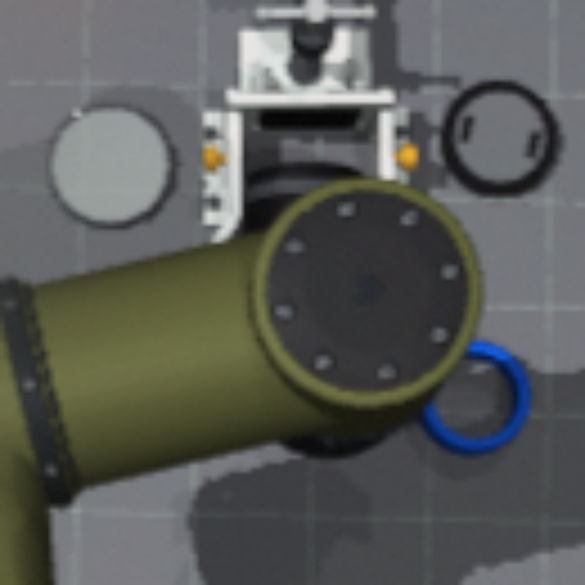

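The far end of the lens is between the cheeks, at crop (310,165), about 35 mm short of the plate. I push on.

Emit:
arm_command --deltas '[[[0.4,0.01,0,0],[0.8,0.02,0,0],[1.3,0.03,0,0],[1.8,0.04,0,0],[2.3,0.05,0,0],[2.7,0.06,0,0],[3.0,0.07,0,0],[3.2,0.07,0,0],[3.4,0.07,0,0],[3.5,0.07,0,0]]]'

```text
time: 20.65
tool_pos: [549.8, -64.8, 28.0]
tool_rot: [-0.018, 1.0, 0.0, -0.0]
contact_force: [-3.8, -0.2, 1.3]
opening: -0.1
grip_force: 0.0
```

Emit:
arm_command --deltas '[[[0.05,0,0,0],[0.1,0,0,0],[0.15,0,0,0],[0.2,0,0,0],[0.25,0,0,0],[0.3,0,0,0],[0.35,0,0,0],[0.4,0,0,0],[0.45,0,0,0],[0.5,0,0,0]]]'

```text
time: 21.9
tool_pos: [551.2, -65.3, 27.1]
tool_rot: [-0.018, 1.0, -0.0, -0.004]
contact_force: [-20.6, 0.4, 9.2]
opening: -0.3
grip_force: 0.0
```

The force rose to 20 N at x=551, so the lens has met the plate. I back off and check.

Emit:
arm_command --deltas '[[[-0.3,0,0,0],[-0.8,0,0,0],[-2,0,0,0],[-4,0,0,0],[-6,0,1,0],[-9,0,4,0],[-12,0,8,0],[-14,0,12,0],[-15,2,15,0],[-15,4,18,0]]]'

```text
time: 23.15
tool_pos: [404.1, -24.4, 209.7]
tool_rot: [-0.018, 1.0, 0.001, 0.002]
contact_force: [-0.1, 0.0, 0.1]
opening: 0.1
grip_force: 0.0
```

Run:
```python
from h import *
i=imaging.camera_info("top"); p,d=imaging.capture("top"); cv2.imwrite("pics/t4.png",cv2.resize(p[60:190,210:340],None,fx=4.5,fy=4.5)[:,:,::-1])
W=cloud(d,i); s=(W[...,2]>55)&(W[...,2]<84)&(abs(W[...,1]+65)<45)&(p.max(-1)<70)
for x in range(560,700,10):
    q=W[s&(abs(W[...,0]-x)<4)]
    if len(q)>8: print(x,q[:,1].min().round(1),q[:,1].max().round(1),((q[:,1].min()+q[:,1].max())/2).round(1))
print(arm.state()["contact_force"].round(1))
```

```text
560 -67.9 -39.3 -53.6
570 -97.7 -34.2 -66.0
590 -100.0 -31.1 -65.6
600 -99.9 -30.8 -65.3
610 -97.1 -30.7 -63.9
620 -96.8 -30.3 -63.6
630 -96.6 -30.2 -63.4
640 -96.2 -30.0 -63.1
650 -96.3 -29.9 -63.1
660 -95.9 -29.6 -62.8
670 -96.0 -27.0 -61.5
680 -95.7 -26.7 -61.2
690 -90.0 -26.5 -58.2
[-0.1  1.5  3.9]
```

View pics/t4.png

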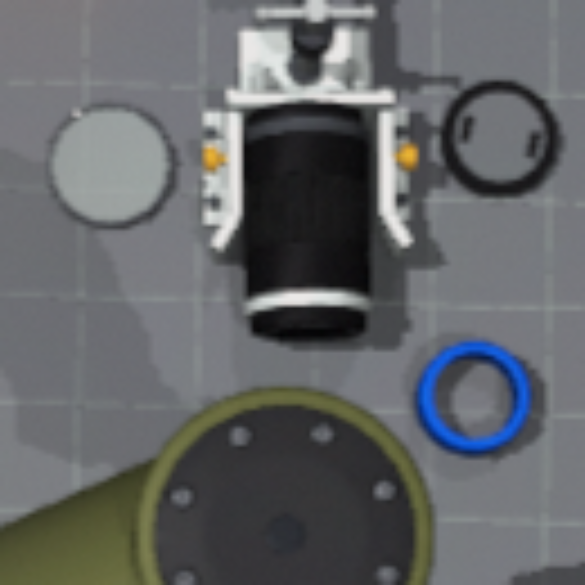

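The lens sits between the cheeks (crop x 245–372) with its far end against the back plate at crop y≈105. Filter, cap and bumper have not moved.

```bash
python3 -c "
from workcell import arm
print(arm.hand_in())"
```

```text
the job is handed in; nothing more can be done
None
```

The lens was rolled into line in four strokes, left to rest there, then pushed by its near end into the cradle until it met the back plate; I handed the job in at about 23 s, and the hand-in gave no verdict.

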